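# Clip the wheel onto the rug dolly's axle

## Robot

A 7-joint arm with a two-finger parallel gripper is mounted at the origin on the work surface. World frame = base frame: x ahead of the robot, y to its left, z up, the work surface at z = 0. Lengths are in mm, angles in degrees, forces in N, time in s.
With the tool pointing down it reaches from about 400 to 850 mm from the base axis. Payload 4.4 kg.
Tool frame: the origin (TCP) lies on the centre line of the jaws, within the pads' length; the fingertips stand 17 mm ahead of it and the grasp point (between the pads) lies 2 mm behind it; z points along the fingers, y is the line along which they close (so a half turn about z gives the same grasp; the last joint's range is limited). The gripper opens to 94 mm and grips with 3 to 60 N. Pads are 16 mm wide; open, the fingers measure 119 mm over their backs; the gripper's body (75 mm by 177 mm) begins 78 mm behind the grasp point.
Start: joints at [-75.447, 36.005, 2.206, 86.941, -1.547, 57.084, -1.146], TCP at [204.321, 617.066, 222.478] pointing down, gripper open.
Joint ranges: [-175.42, 175.42], [-21.48, 121.26], [-71.46, 75.88], [10.55, 141.38], [-63.04, 243.04], [13.31, 113.54], [-168.57, 168.57]. Speed limits (degrees/s): [147.25, 147.25, 180, 180, 180, 180, 180].

## Interface

Orientations are given as [roll, pitch, yaw] about the fixed x, y, z axes, in that order (R = Rz(yaw) Ry(pitch) Rx(roll)).
In Python, from station import get_obs, viewer, workorder gives the robot as it stands.
- The arm moves only by the tool apply_moves, never from a script. Its argument "deltas" is a list of rows, each a list of 7 numbers: the opening, from 0 (shut) to 1 (fully open), then the shift along the tool's x, y, z in cm, then the turn, a rotation vector about the tool's x, y, z in degrees. A call has 1 to 5 rows; each row is the pose to reach, as a shift and turn from the pose commanded when the call began, along the tool's axes at that moment; what a row does not reach only later rows make up. A row lasts 1/12 s, in which the tool goes at most 41.7 mm and 7.16 degrees, less where a joint would pass 70% of its speed; a pose out of reach is approached as far as the arm can. A call with a gripper value outside its range is refused whole. The fingers move at their own pace and stop on an object; "grip_force" is the grip in N (left out, the last holds). Time passes only in rows, so rows that repeat a pose let the fingers close. It gives the time, the measured TCP pose, the force, the opening and the grip force at its end, in the units of the state.
- get_obs(): the state, without advancing time (a new reading comes with each control period).
- viewer.camera(name): name is "side" or "top"; returns a dict with "img" (480x640x3 uint8, blue, green, red), "K" (3x3 intrinsics, pixels), "position" and "rotation" of the camera in the world. Camera axes: x right, y down, z forward; pixel columns grow to the right and rows downward; lengths in mm; the calibration is good to about 2 mm. A picture is of the moment at which its call begins. There is no depth.
- workorder.finish_job(): hands the job in; it is judged then, once.
The state is a dict: "clock": time; "joint_positions": joint angles; "joint_vel": joint speeds; "joint_efforts": joint torques, N m; "tool_pos": TCP position; "eef_rot": TCP orientation; "force": force on the tool from outside, world axes, zero at the start; "torque": the same for the moment, N m; "width": finger opening in mm; "grasp_force": force on a finger pad.
Only numpy, scipy, OpenCV 4.12 (cv2) and the standard library are available. Lean on these libraries where they do the work, as an engineer would, in place of code of your own. Each camera call takes 0.05 s, during which the arm holds its last target. There are 200 camera calls.

## Task

The wheel of the rug dolly lies on its upright stub axle and still needs its retaining clip. Take the larger of the two open steel clips and push it sideways, mouth first, under the axle's head until it is fully home around the axle's neck and lies flat on the wheel, then let go. Leave the smaller clip where it is.

Things in the scene. Friction and masses are not known exactly. Their poses are not given: they have to be found in the camera images.
- clip_fin (a point): Middle of the larger clip's upright thumb fin, gripped from above. The clip: a flat plain-steel C, 50 mm across (63 over the lips), 8 mm thick, lying on the table, fin standing on a 12 mm wide tail behind it. Fin 10 mm thick (clip's y), 22 mm long (x), top 52 mm above the clip's underside; this point 30 mm above it. Clip's x points from fin to open mouth, z up. About 80 g.
- clip_eye (a point): Centre of the larger clip's eye (round end of its slot), half-way up the 8 mm thickness; 46 mm ahead of the fin's middle along the clip's x and 26 mm lower; same axes. Slot 22 mm wide (eye radius 11 mm), running in +x to the mouth, which flares to about 45 mm; the lips end about 25 mm ahead of this point.
- groove (a point): Middle of the groove (16 mm thick neck) of a fixed upright steel axle, on its axis, 55 mm above the table. Neck from the wheel's flat face (47 mm up) to the 26 mm wide head (63 to 73 mm up), too big to drop the clip over. Wheel: 124 mm disc on a 150 x 100 mm plate; nothing of it moves. The clip may enter from any side; fully home, its eye is about 3 mm past the axis.
- small_clip_eye (a point): The smaller clip, to be left alone: same shape, 30 mm across (about 38 over the lips), slot 12 mm wide (too narrow for the neck), fin 34 mm behind this point. This point is the centre of its eye, 4 mm above the table.
Mind the look-alikes: they are no part of the job. Leave any brown or pink look-alike of the part that bears groove alone.

How it is judged:
By the outcome, as a careful person would: the job done as asked, in the order asked, and still so for the second after the job is handed in, with the robot touching nothing.
It also fails if it takes over 40 s, if anything falls off the work surface, if the arm or the gripper's body presses on something with over 40 N, if the wrist force passes 120 N, or if a joint passes its speed limit or range.

## Working session

There is one attempt and no reset: what is moved stays moved. The work goes in short steps, Python scripts to look and compute and a tool call to move; the robot and the scene stay as the last step left them, time stands still between calls to the robot, and variables do not carry over. Pictures are saved under pics/ and viewed, at most 10 in all, crops included, and the job is handed in when it is done.

Besides the shell and the picture viewer there is one more tool, called as name(argument=value, ...) on one line, values as JSON. apply_moves: Moves the arm, as the interface text tells. Its arguments: {"type":"object","properties":{"deltas":{"type":"array","items":{"type":"array","items":{"type":"number"}}},"grip_force":{"type":"number"}},"required":["deltas"]}

```bash
mkdir -p pics
python3 - <<'E'
from station import get_obs, viewer
import cv2
o=get_obs();print({k:o[k] for k in('clock','tool_pos','eef_rot','width','force')})
for n in('top','side'):
    c=viewer.camera(n);cv2.imwrite(f'pics/{n}0.png',c['img']);print(n,c['K'],c['position'],c['rotation'])
E
```

```text
{'clock': 0.0, 'tool_pos': array([204.11241816, 616.45731887, 221.56655455]), 'eef_rot': array([-1.79892765e+02,  8.29790945e-04,  1.61676521e+02]), 'width': 94.00643971570855, 'force': array([-0.33870587, -0.25567964,  0.13556941])}
top [[450.48230196   0.         316.8293591 ]
 [  0.         450.48230196 238.4266225 ]
 [  0.           0.           1.        ]] [357.24210929 -76.83692463 844.1387834 ] [-171.50426049    0.28733933  -88.74127048]
side [[486.34268383   0.         324.06396468]
 [  0.         486.34268383 248.14154293]
 [  0.           0.           1.        ]] [ 266.1536784  -638.04237542  737.7573648 ] [-138.08638981    1.12185844  -21.66109687]
```

View pics/top0.png

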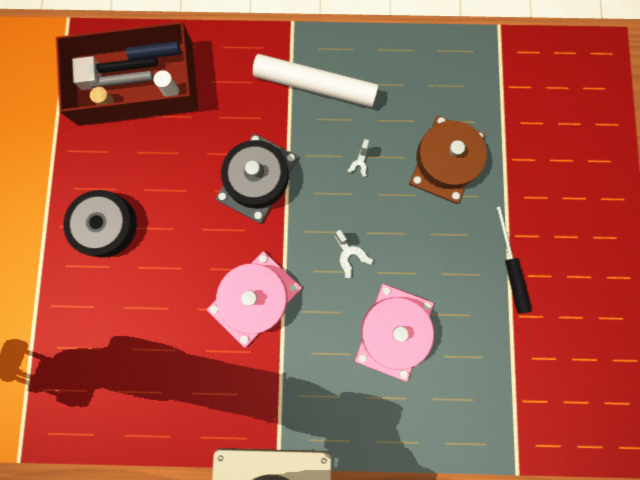

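View pics/side0.png

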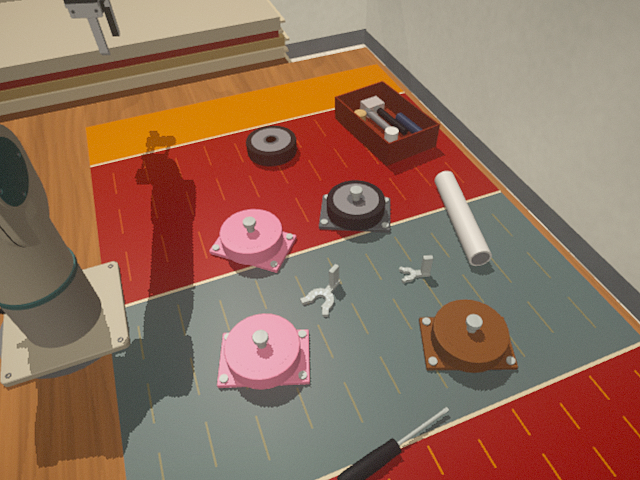

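The top view shows the target (grey wheel with black tyre), its axle head at about (252,168), the larger clip with its fin at about (341,238) and eye at about (353,262), and the smaller clip at (360,160). In the side view, the head is at (356,190), the larger clip's fin top at (335,268) and its ring at (320,297).

```bash
cat > h.py <<'E'
import numpy as np, cv2
from scipy.spatial.transform import Rotation as R
from station import get_obs, viewer
def ray(c,px):
    d=R.from_euler('xyz',c['rotation'],degrees=True).as_matrix()@np.linalg.inv(c['K'])@[px[0],px[1],1]
    return np.array(c['position']),d/np.linalg.norm(d)
def plane(c,px,z):
    p,d=ray(c,px);return p+d*(z-p[2])/d[2]
def proj(c,X):
    v=c['K']@(R.from_euler('xyz',c['rotation'],degrees=True).as_matrix().T@(np.array(X)-c['position']));return v[:2]/v[2]
def tri(c1,p1,c2,p2):
    a,u=ray(c1,p1);b,v=ray(c2,p2)
    s=np.linalg.lstsq(np.c_[u,-v],b-a,rcond=None)[0]
    A,B=a+s[0]*u,b+s[1]*v
    return (A+B)/2,np.linalg.norm(A-B)
def blobs(img,box,thr=150):
    x,y,w,h=box;g=img[y:y+h,x:x+w].min(axis=2)
    n,l,s,c=cv2.connectedComponentsWithStats((g>thr).astype(np.uint8))
    return [(s[i,4],c[i]+[x,y],s[i,:4]+[x,y,0,0]) for i in range(1,n) if s[i,4]>15]
E
python3 - <<'E'
from h import *
t,s=viewer.camera('top'),viewer.camera('side')
for c,b in((t,(235,150,35,35)),(t,(325,225,60,60)),(s,(335,175,40,35)),(s,(295,255,55,70))):
    for q in blobs(c['img'],b):print(b,q)
a=t['img'][225:285,325:385];b=s['img'][255:325,290:360]; d=t['img'][130:220,210:300]
cv2.imwrite('pics/crop.png',np.hstack([cv2.resize(i,(400,400),interpolation=cv2.INTER_CUBIC) for i in(a,b)]))
E
```

```text
(235, 150, 35, 35) (np.int32(182), array([251.26373626, 165.95604396]), array([243, 156,  16,  18]))
(235, 150, 35, 35) (np.int32(28), array([263.82142857, 161.64285714]), array([259, 158,  11,  10]))
(235, 150, 35, 35) (np.int32(299), array([246.33444816, 176.89966555]), array([235, 161,  35,  24]))
(325, 225, 60, 60) (np.int32(65), array([340.6       , 235.26153846]), array([336, 230,  10,  12]))
(325, 225, 60, 60) (np.int32(489), array([351.37832311, 257.29038855]), array([337, 240,  36,  38]))
(335, 175, 40, 35) (np.int32(87), array([355.87356322, 188.89655172]), array([350, 185,  13,   9]))
(295, 255, 55, 70) (np.int32(44), array([333.40909091, 267.97727273]), array([329, 264,  10,   9]))
(295, 255, 55, 70) (np.int32(403), array([320.80397022, 297.61290323]), array([300, 285,  34,  30]))
```

View pics/crop.png

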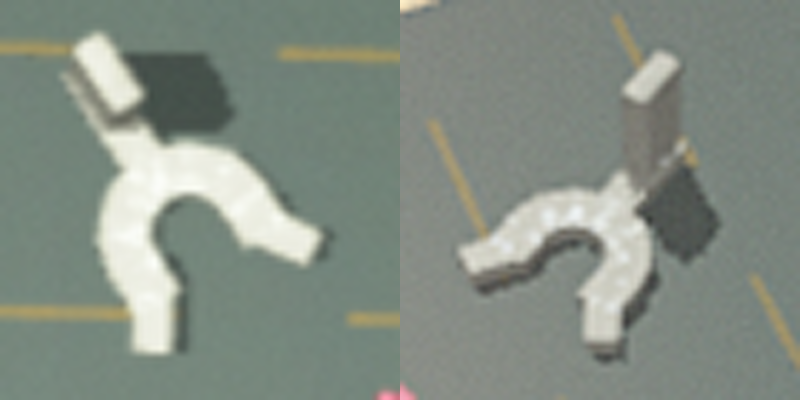

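The crop shows the larger clip: fin top centre at top-view pixel (341,235.6), the lip ends at (347.7,277.3) and (372,262), and the eye at about (353,260.5). In the side view the fin top is at (333.7,268.2).

Run:
```python
from h import *
t,s=viewer.camera('top'),viewer.camera('side')
f=plane(t,(340.8,235.5),52);print('fin',f,plane(s,(333.6,268.1),52),tri(t,(340.8,235.5),s,(333.6,268.1)))
l1=plane(t,(347.5,277),8);l2=plane(t,(371.7,262),8);e=plane(t,(353.2,260.3),8)
d=(l1+l2)/2-f;print('lips',l1,l2,np.linalg.norm(l1-l2),'yaw',np.degrees(np.arctan2(d[1],d[0])),np.linalg.norm(d[:2]),'eye',e,np.linalg.norm((e-f)[:2]),np.degrees(np.arctan2(*(e-f)[1::-1])))
x,y,w,h=325,225,60,60
g=(t['img'][y:y+h,x:x+w].min(axis=2)>150).astype(np.uint8)
n,l,st,c=cv2.connectedComponentsWithStats(g)
for i in range(1,n):
    if st[i,4]>40:
        k=cv2.findContours((l==i).astype(np.uint8),0,2)[0][0];print(i,cv2.minAreaRect(k+[x,y]))
print('head',plane(t,(251.8,166.5),73),plane(s,(355.9,189.5),73),tri(t,(251.8,166.5),s,(355.9,189.5)))
# wheel tyre circle & grey face
for nm,c in(('top',t),('side',s)):
    hsv=cv2.cvtColor(c['img'],cv2.COLOR_BGR2HSV)
    b=(215,130,80,85) if nm=='top' else (320,170,75,65)
    gg=c['img'][b[1]:b[1]+b[3],b[0]:b[0]+b[2]].max(axis=2)<60
    n,l,st,cc=cv2.connectedComponentsWithStats(gg.astype(np.uint8));i=1+np.argmax(st[1:,4]);print(nm,st[i],cc[i]+b[:2])
f=c
cv2.imwrite('pics/w.png',np.hstack([cv2.resize(i,(400,400),interpolation=cv2.INTER_CUBIC) for i in(t['img'][130:220,210:300],s['img'][160:250,310:400])]))
```

```text
fin [ 481.62198856 -112.78985165   52.        ] [ 478.93543025 -113.11293359   52.        ] (array([ 480.47955705, -112.58314561,   51.20746471]), np.float64(2.5463185578794927))
lips [ 410.99721856 -128.2896398     8.        ] [ 439.83988005 -172.96888807    8.        ] 53.18020635516369 yaw -146.04927535924614 67.75431873199416 eye [ 442.27698709 -138.52964202    8.        ] 47.01665608070974 -146.8069922561002
1 ((340.84613037109375, 235.26919555664062), (11.926054000854492, 5.54700231552124), 56.30992889404297)
3 ((349.7038879394531, 254.46749877929688), (38.10726547241211, 32.44776916503906), 56.97612762451172)
head [598.88563756  47.76086447  73.        ] [594.59516878  46.81990265  73.        ] (array([597.29400636,  48.26122316,  71.74303574]), np.float64(3.866484109709984))
top [   7   10   73   69 1409] [258.06316537 177.46273953]
side [  7  36  58  25 584] [356.11815068 220.80479452]
```

View pics/w.png

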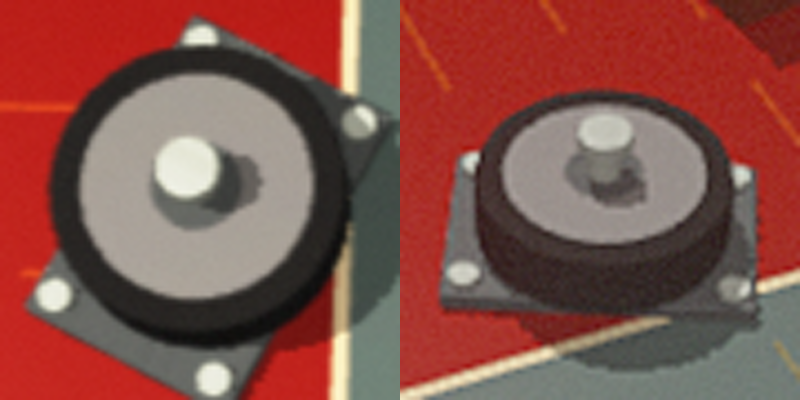

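The crop confirms the head centre at about (252,167) in the top view and (355.8,189.5) in the side view. That puts the axle at about (597,47.5). The fin is at about (480.5,-113) and the clip's yaw is about -146.5°. I'm setting out, with the tool going to yaw 33.5°.

apply_moves(deltas=[[0.6,-3,-2.9,0,0,0,7],[0.6,-6,-5.8,0,0,0,14],[0.6,-9,-8.7,0,0,0,21],[0.6,-12,-11.6,0,0,0,28],[0.6,-15,-14.5,0,0,0,35]])

```text
clock: 0.72
tool_pos: [301.5, 430.7, 222.6]
eef_rot: [180.0, -0.0, 126.3]
force: [0.3, -0.4, -0.6]
width: 64.3
grasp_force: 0.0
```

```bash
cat > go.py <<'E'
import sys
from h import *
def go(x,y,z,yaw):
    o=get_obs();r=R.from_euler('xyz',o['eef_rot'],degrees=True)
    tgt=R.from_euler('xyz',[180,0,yaw],degrees=True)
    print('t',o['clock'],'pos',o['tool_pos'].round(1),'rot',o['eef_rot'].round(2),'F',o['force'].round(1),'w',round(o['width'],1))
    print('delta cm',(r.inv().apply(np.array([x,y,z])-o['tool_pos'])/10).round(2),'rotvec',(r.inv()*tgt).as_rotvec(degrees=True).round(2))
if __name__=='__main__':go(*map(float,sys.argv[1:5]))
E
python3 go.py 480 -113 130 33.5
```

```text
t 0.7167 pos [301.5 430.7 222.6] rot [ 1.7998e+02 -1.0000e-02  1.2635e+02] F [ 0.3 -0.4 -0.6] w 64.3
delta cm [-54.37 -17.85   9.24] rotvec [ 0.000e+00 -3.000e-02  9.285e+01]
```

apply_moves(deltas=[[0.6,-4,-0.8,0,0,0,7],[0.6,-8,-1.6,0,0,0,14],[0.6,-12,-2.4,0,0,0,21],[0.6,-16,-3.2,0,0,0,28],[0.6,-20,-4,0,0,0,35]])

```text
clock: 1.13
tool_pos: [388.9, 246.6, 222.8]
eef_rot: [180.0, -0.0, 91.4]
force: [0.8, -0.4, -0.5]
width: 56.4
grasp_force: 0.0
```

```bash
python3 go.py 480 -113 130 33.5
```

```text
t 1.1333 pos [388.9 246.6 222.8] rot [ 1.7997e+02 -4.0000e-02  9.1350e+01] F [ 0.8 -0.4 -0.5] w 56.4
delta cm [-36.17   8.26   9.26] rotvec [ 0.000e+00 -5.000e-02  5.785e+01]
```

apply_moves(deltas=[[0.6,-3.9,0.9,0,0,0,6.5],[0.6,-7.8,1.8,0,0,0,13],[0.6,-11.7,2.7,0,0,0,19.5],[0.6,-15.6,3.6,0,0,0,26],[0.6,-19.5,4.5,0,0,0,32.5]])

```text
clock: 1.55
tool_pos: [439.3, 52.9, 222.8]
eef_rot: [180.0, -0.1, 58.9]
force: [1.2, 0.8, 0.4]
width: 56.3
grasp_force: 0.0
```

```bash
python3 go.py 480 -113 130 33.5
```

```text
t 1.55 pos [439.3  52.9 222.8] rot [ 1.7998e+02 -5.0000e-02  5.8880e+01] F [1.2 0.8 0.4] w 56.3
delta cm [-12.11  12.06   9.27] rotvec [ 0.   -0.05 25.38]
```

apply_moves(deltas=[[0.6,-2.4,2.4,1.5,0,0,5],[0.6,-4.8,4.8,3,0,0,10],[0.6,-7.3,7.2,5,0,0,15],[0.6,-9.7,9.6,7.5,0,0,20],[0.6,-12.1,12.1,9.5,0,0,25.4]])

```text
clock: 1.97
tool_pos: [481.0, -112.4, 126.2]
eef_rot: [-180.0, -0.0, 33.6]
force: [0.6, 0.6, 0.5]
width: 56.5
grasp_force: 0.0
```

apply_moves(deltas=[[0.6,0,0,1,0,0,0],[0.6,0,0,2,0,0,0],[0.6,0,0,2.5,0,0,0],[0.6,0,0,2.5,0,0,0]])

```text
clock: 2.3
tool_pos: [480.2, -109.4, 101.7]
eef_rot: [-179.8, 0.0, 33.9]
force: [0.8, 0.4, 0.3]
width: 56.5
grasp_force: 0.0
```

```bash
python3 go.py 480 -113 30 33.5
python3 - <<'E'
from h import *
t,s=viewer.camera('top'),viewer.camera('side')
o=get_obs();p=o['tool_pos'].copy();p[2]-=17
print(proj(t,p),proj(s,p))
cv2.imwrite('pics/c2.png',np.hstack([cv2.resize(i,(400,400),interpolation=cv2.INTER_CUBIC) for i in(t['img'][185:285,295:395],s['img'][215:335,265:385])]))
E
```

```text
t 2.3 pos [ 480.2 -109.4  101.7] rot [-1.7985e+02  4.0000e-02  3.3930e+01] F [0.8 0.4 0.3] w 56.5
delta cm [-0.21  0.31  7.16] rotvec [-0.15  0.04  0.43]
[339.9312344  232.68870226] [333.91379706 254.25960847]
```

View pics/c2.png

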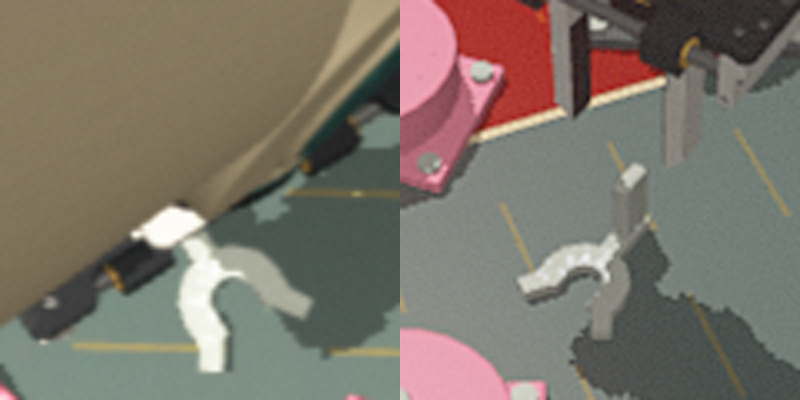

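The side view shows the open fingers straddling the fin from above: fingertips at about (317.5,249.5) and (348,263.5), fin top at (334,268). This agrees with the estimate, so I'm descending.

apply_moves(deltas=[[0.6,-0.1,0.2,2,0,0,0],[0.6,-0.2,0.3,4,0,0,0],[0.6,-0.2,0.3,6,0,0,0],[0.6,-0.2,0.3,7.1,0,0,0],[0.6,-0.2,0.3,7.1,0,0,0]])

```text
clock: 2.82
tool_pos: [480.4, -113.4, 30.6]
eef_rot: [-179.9, 0.0, 33.9]
force: [-0.4, 0.2, 0.5]
width: 56.4
grasp_force: 0.0
```

apply_moves(deltas=[[0.6,0,0,0,0,0,0],[0.6,0,0,0,0,0,0]])

```text
clock: 2.98
tool_pos: [481.8, -114.6, 32.6]
eef_rot: [179.9, -0.1, 33.8]
force: [-0.6, 0.1, 0.1]
width: 56.6
grasp_force: 0.0
```

```bash
python3 go.py 480.3 -113 30 33.5
python3 - <<'E'
from h import *
s=viewer.camera('side')
cv2.imwrite('pics/c3.png',cv2.resize(s['img'][215:335,265:385],(600,600),interpolation=cv2.INTER_CUBIC))
E
```

```text
t 2.9833 pos [ 481.8 -114.6   32.6] rot [ 1.7993e+02 -8.0000e-02  3.3840e+01] F [-0.6  0.1  0.1] w 56.6
delta cm [-0.04 -0.21  0.26] rotvec [ 0.07 -0.08  0.34]
```

View pics/c3.png

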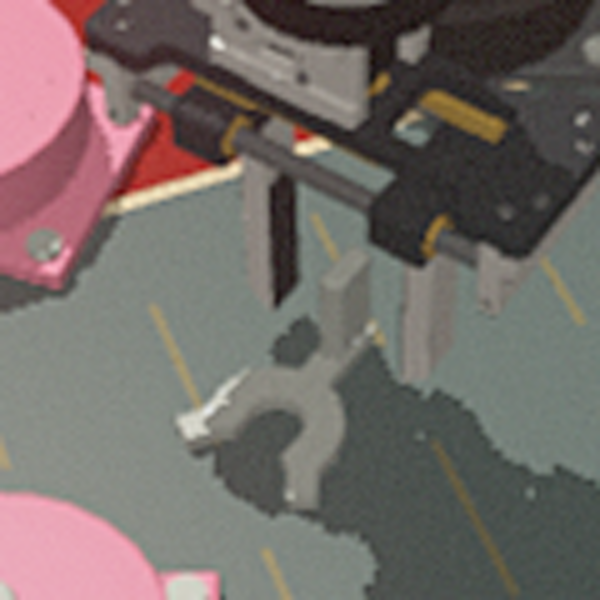

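The fin at crop pixel (345,300) stands midway between the fingers at (272,230) and (428,310). Closing now.

apply_moves(deltas=[[0.3,0,-0.1,0.1,0,0,0],[0,0,-0.1,0.2,0,0,0],[0,0,-0.1,0.2,0,0,0],[0,0,-0.1,0.2,0,0,0],[0,0,-0.1,0.2,0,0,0]], grip_force=30)

```text
clock: 3.45
tool_pos: [480.5, -114.1, 29.6]
eef_rot: [180.0, -0.0, 33.8]
force: [-0.5, -0.3, -0.2]
width: 26.8
grasp_force: 0.0
```

apply_moves(deltas=[[0,0,0,0,0,0,0],[0,0,0,0,0,0,0],[0,0,0,0,0,0,0],[0,0,0,0,0,0,0]])

```text
clock: 3.78
tool_pos: [480.4, -114.1, 29.4]
eef_rot: [-180.0, 0.0, 33.8]
force: [-0.0, -0.2, 0.8]
width: 9.9
grasp_force: 30.0
```

```bash
python3 go.py 480.3 -113 30 33.5; python3 go.py 480.3 -113 30 33.5
```

```text
t 3.7833 pos [ 480.4 -114.1   29.4] rot [-179.99    0.     33.77] F [-0.  -0.2  0.8] w 9.9
delta cm [ 0.05 -0.09 -0.06] rotvec [-0.01  0.    0.27]
t 3.7833 pos [ 480.4 -114.1   29.4] rot [-179.99    0.     33.77] F [-0.  -0.2  0.8] w 9.9
delta cm [ 0.05 -0.09 -0.06] rotvec [-0.01  0.    0.27]
```

apply_moves(deltas=[[0,0,0,-1.5,0,0,0],[0,0,0,-4.5,0,0,0],[0,0,0,-8,0,0,0],[0,1,0,-11,0,0,0],[0,3.5,-0.8,-13,0,0,0]])

```text
clock: 4.2
tool_pos: [504.2, -91.8, 162.4]
eef_rot: [179.8, 0.0, 33.4]
force: [0.9, -0.3, -1.2]
width: 10.0
grasp_force: 30.0
```

apply_moves(deltas=[[0,3.5,-0.8,0,0,0,0],[0,7,-1.6,0,0,0,0],[0,10.5,-2.4,0,0,0,0],[0,14,-3.2,0,0,0,0],[0,17.5,-4,0,0,0,0]])

```text
clock: 4.62
tool_pos: [628.8, 44.3, 159.3]
eef_rot: [-180.0, 0.0, 33.8]
force: [0.4, -0.8, 0.2]
width: 10.0
grasp_force: 30.0
```

apply_moves(deltas=[[0,3,-0.7,0,0,0,0],[0,6,-1.3,0,0,0,0],[0,8.5,-1.9,0,0,0,0],[0,9.8,-2.2,0,0,0,0],[0,9.8,-2.2,0,0,0,0]])

```text
clock: 5.03
tool_pos: [698.6, 119.5, 158.0]
eef_rot: [-179.9, -0.1, 34.1]
force: [0.5, -0.2, -1.4]
width: 9.4
grasp_force: 30.0
```

```bash
python3 go.py 697.5 114.8 82 33.8
```

```text
t 5.0333 pos [698.6 119.5 158. ] rot [-1.7993e+02 -5.0000e-02  3.4070e+01] F [ 0.5 -0.2 -1.4] w 9.4
delta cm [-0.36  0.34  7.6 ] rotvec [-0.07 -0.05  0.27]
```

Lowering to z≈82 (clip underside about 53), then a close look.

apply_moves(deltas=[[0,-0.1,0.1,2,0,0,0],[0,-0.2,0.2,4,0,0,0],[0,-0.3,0.3,6,0,0,0],[0,-0.4,0.3,7.6,0,0,0],[0,-0.4,0.3,7.6,0,0,0]])

```text
clock: 5.45
tool_pos: [691.9, 108.9, 79.6]
eef_rot: [-179.8, 0.4, 33.7]
force: [-1.1, 0.4, -1.5]
width: 9.6
grasp_force: 30.0
```

apply_moves(deltas=[[0,0,0,0,0,0,0],[0,0,0,0,0,0,0]])

```text
clock: 5.62
tool_pos: [696.2, 109.8, 84.6]
eef_rot: [179.9, -0.0, 33.7]
force: [-0.2, -0.4, -0.9]
width: 9.7
grasp_force: 30.0
```

```bash
python3 go.py 697.5 114.8 82 33.8
python3 - <<'E'
from h import *
t,s=viewer.camera('top'),viewer.camera('side')
cv2.imwrite('pics/c4.png',np.hstack([cv2.resize(i,(400,400),interpolation=cv2.INTER_CUBIC) for i in(t['img'][110:210,195:295],s['img'][135:235,310:410])]))
E
```

```text
t 5.6167 pos [696.2 109.8  84.6] rot [ 1.7995e+02 -4.0000e-02  3.3730e+01] F [-0.2 -0.4 -0.9] w 9.7
delta cm [ 0.39 -0.35  0.26] rotvec [ 0.05 -0.04 -0.07]
```

View pics/c4.png

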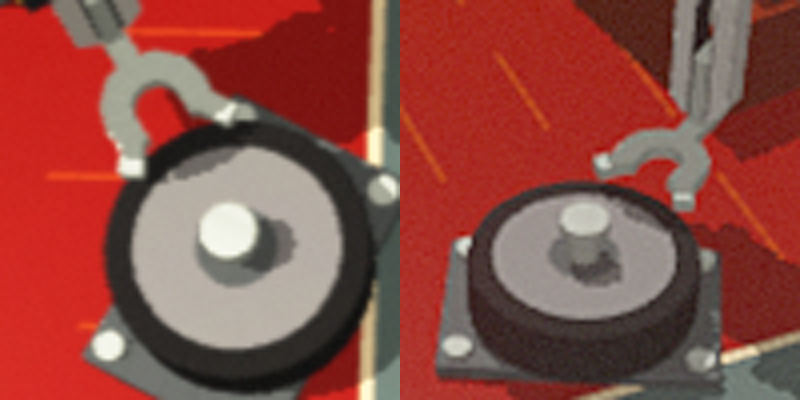

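The top crop shows the clip level over the wheel's edge: lip ends at (130,168) and (232,116), eye at about (158,104), axle head at (228,230). The mouth points at the axle. Next I work out the lateral error.

Run:
```python
from h import *
t,s=viewer.camera('top'),viewer.camera('side')
o=get_obs();print(o['tool_pos'],o['eef_rot'])
P=lambda u,v,z:plane(t,(195+u/4-.4,110+v/4-.4),z)
S=lambda u,v,z:plane(s,(310+u/4-.4,135+v/4-.4),z)
for nm,h,l1,l2,e in(('top',P(228,230,73),P(130,168,63),P(234,117,63),P(158,104,63)),('side',S(184,219,73),S(203,164,63),S(283,196,63),S(254,163,63))):
    m=(l1+l2)/2
    yaw=np.radians(o['eef_rot'][2]);x=np.array([np.cos(yaw),np.sin(yaw),0]);y=np.array([np.sin(yaw),-np.cos(yaw),0])
    print(nm,h,m,e,'span',np.linalg.norm(l1-l2),'lips normal yaw',np.degrees(np.arctan2(*(l1-l2)[1::-1]))-90)
    print(' head-mid tool xy',(h-m)@x,(h-m)@y,'head-eye',(h-e)@x,(h-e)@y,'head-tcp',(h-o['tool_pos'])@x,(h-o['tool_pos'])@y)
```

```text
[696.5349169  110.62121238  84.7653201 ] [ 1.79954632e+02 -9.88239515e-02  3.37821123e+01]
top [597.77659088  48.06813175  73.        ] [641.48929432  72.25601629  63.        ] [659.47628021  84.07210049  63.        ] span 52.344274009007435 lips normal yaw 28.552384673680635
 head-mid tool xy -49.78150603218303 -4.201887357527878 head-eye -71.30170514617541 -4.382267714819157 head-tcp -116.86555746708835 -2.921700126722557
side [594.21807693  47.48424387  73.        ] [640.69430058  74.30677723  63.        ] [652.24707274  84.52538044  63.        ] span 49.01182178281534 lips normal yaw 34.69810815219502
 head-mid tool xy -53.54338825449406 -3.548694785281707 head-eye -68.82748130407342 -1.4791789457376077 head-tcp -120.14790795249003 -4.415059399786677
```

Both views agree: shift −3.7 mm along tool y, about 75 mm to travel along −x, and lower by 4.5 mm so the clip sits in the middle of the 47–63 gap.

apply_moves(deltas=[[0,0,-0.15,0.15,0,0,0],[0,-0.4,-0.25,0.3,0,0,0],[0,-0.8,-0.35,0.4,0,0,0],[0,-1.2,-0.37,0.45,0,0,0],[0,-1.6,-0.37,0.45,0,0,0]])

```text
clock: 6.23
tool_pos: [679.7, 104.6, 78.7]
eef_rot: [-180.0, 0.0, 33.8]
force: [0.4, -0.1, -0.5]
width: 9.5
grasp_force: 30.0
```

apply_moves(deltas=[[0,-0.4,0,0,0,0,0],[0,-0.8,0,0,0,0,0],[0,-1.1,0,0,0,0,0],[0,-1.2,0,0,0,0,0],[0,-1.2,0,0,0,0,0]])

```text
clock: 6.65
tool_pos: [670.4, 97.9, 79.1]
eef_rot: [-180.0, -0.0, 33.8]
force: [0.3, 0.3, -0.8]
width: 9.7
grasp_force: 30.0
```

```bash
python3 go.py 631.7 70.7 80 33.8
python3 - <<'E'
from h import *
t,s=viewer.camera('top'),viewer.camera('side')
cv2.imwrite('pics/c5.png',np.hstack([cv2.resize(i,(400,400),interpolation=cv2.INTER_CUBIC) for i in(t['img'][120:200,210:290],s['img'][150:230,320:400])]))
E
```

```text
t 6.65 pos [670.4  97.9  79.1] rot [-180.     -0.     33.75] F [ 0.3  0.3 -0.8] w 9.7
delta cm [-4.73  0.11 -0.09] rotvec [-0.   -0.   -0.05]
```

View pics/c5.png

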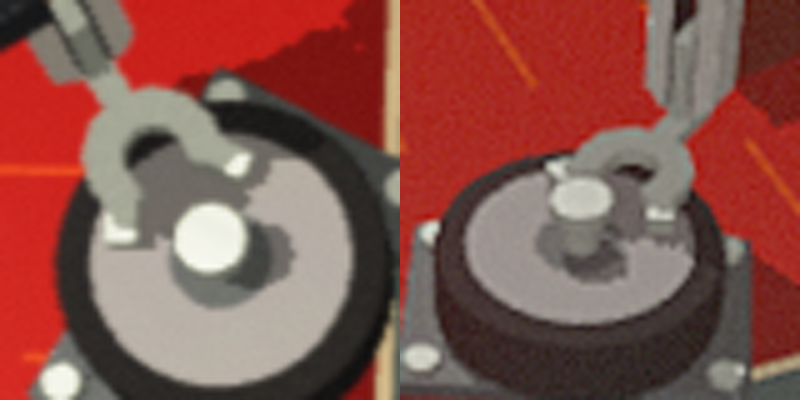

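The lips at (120,237) and (241,163) in the top crop now straddle the head at (211,238), and the eye is at (155,147). Computing the remaining lateral offset.

Run:
```python
from h import *
t,s=viewer.camera('top'),viewer.camera('side')
o=get_obs();yaw=np.radians(33.75);x=np.array([np.cos(yaw),np.sin(yaw),0]);y=np.array([np.sin(yaw),-np.cos(yaw),0])
P=lambda u,v,z:plane(t,(210+u/5-.4,120+v/5-.4),z)
S=lambda u,v,z:plane(s,(320+u/5-.4,150+v/5-.4),z)
for nm,h,l1,l2,e in(('top',P(211,238,73),P(120,237,58),P(241,163,58),P(155,147,58)),('side',S(182,199,73),S(157,170,58),S(261,215,58),S(235,172,58))):
    m=(l1+l2)/2
    print(nm,h,'span',np.linalg.norm(l1-l2),'mid',(h-m)@x,(h-m)@y,'eye',(h-e)@x,(h-e)@y,'tcp',(h-o['tool_pos'])@x,(h-o['tool_pos'])@y)
```

```text
top [597.60023917  47.70516201  73.        ] span 51.42546834170099 mid -23.396208858419843 1.2737363560115913 eye -45.545743900705986 -1.2030316282984042 tcp -88.93697664228422 1.469113123564775
side [594.91112918  47.02260594  73.        ] span 51.6351942676207 mid -24.499112902299757 1.6832444181388213 eye -41.765467793427526 -0.8813027271415526 tcp -91.55209771795873 0.5426482899369122
```

apply_moves(deltas=[[0,-0.4,0.05,-0.05,0,0,0],[0,-0.9,0.05,-0.05,0,0,0],[0,-1.4,0.05,-0.05,0,0,0],[0,-1.9,0.05,-0.05,0,0,0],[0,-2.3,0.05,-0.05,0,0,0]])

```text
clock: 7.27
tool_pos: [650.9, 84.3, 79.5]
eef_rot: [-180.0, 0.0, 33.7]
force: [0.4, -0.2, -1.1]
width: 9.8
grasp_force: 30.0
```

apply_moves(deltas=[[0,-0.4,0,0,0,0,0],[0,-0.8,0,0,0,0,0],[0,-1.2,0,0,0,0,0],[0,-1.6,0,0,0,0,0],[0,-1.8,0,0,0,0,0]])

```text
clock: 7.68
tool_pos: [636.2, 74.5, 79.5]
eef_rot: [-180.0, 0.0, 33.8]
force: [0.7, 0.0, -1.7]
width: 9.7
grasp_force: 30.0
```

apply_moves(deltas=[[0,0,0,0,0,0,0],[0,-0.15,0,0,0,0,0],[0,-0.3,0,0,0,0,0],[0,-0.3,0,0,0,0,0]])

```text
clock: 8.02
tool_pos: [634.0, 73.2, 79.4]
eef_rot: [-180.0, 0.0, 33.8]
force: [-0.3, 0.7, -0.7]
width: 10.1
grasp_force: 30.0
```

```bash
python3 go.py 631.7 70.7 76.4 33.8
```

```text
t 8.0167 pos [634.   73.2  79.4] rot [-1.7999e+02  1.0000e-02  3.3770e+01] F [-0.3  0.7 -0.7] w 10.1
delta cm [-0.33  0.07  0.3 ] rotvec [-0.01  0.01 -0.03]
```

apply_moves(deltas=[[0,-0.1,0,0,0,0,0],[0,-0.2,0,0,0,0,0],[0,-0.3,0,0,0,0,0],[0,-0.3,0,0,0,0,0]])

```text
clock: 8.35
tool_pos: [631.8, 71.7, 79.5]
eef_rot: [180.0, -0.0, 33.8]
force: [1.0, 0.3, -1.6]
width: 10.0
grasp_force: 30.0
```

apply_moves(deltas=[[0,-0.1,0,0,0,0,0],[0,-0.2,0,0,0,0,0],[0,-0.2,0,0,0,0,0]])

```text
clock: 8.6
tool_pos: [631.5, 71.5, 79.7]
eef_rot: [180.0, -0.2, 33.8]
force: [4.7, 2.4, -3.3]
width: 10.0
grasp_force: 30.0
```

It met the neck at the expected spot: 5 N back along the axis, TCP about 42 mm from the axle. Now I set it flat on the wheel.

apply_moves(deltas=[[0,0.05,0,0.1,0,0,0],[0,0.05,0,0.2,0,0,0],[0,0.05,0,0.28,0,0,0],[0,0.05,0,0.28,0,0,0]])

```text
clock: 8.93
tool_pos: [631.8, 71.1, 77.2]
eef_rot: [179.9, -0.1, 33.8]
force: [4.9, 3.5, 2.3]
width: 9.7
grasp_force: 30.0
```

```bash
python3 go.py 631.7 70.7 76.4 33.8
```

```text
t 8.9333 pos [631.8  71.1  77.2] rot [ 1.7993e+02 -1.3000e-01  3.3790e+01] F [4.9 3.5 2.3] w 9.7
delta cm [-0.02  0.03  0.08] rotvec [ 0.07 -0.13 -0.01]
```

apply_moves(deltas=[[0,0,0,0.05,0,0,0],[0,0,0,0.05,0,0,0]])

```text
clock: 9.1
tool_pos: [631.8, 71.0, 76.8]
eef_rot: [179.9, -0.1, 33.8]
force: [4.2, 2.3, 2.1]
width: 9.8
grasp_force: 30.0
```

apply_moves(deltas=[[0.3,0,0,0,0,0,0],[0.4,0,0,0,0,0,0],[0.4,0,0,0,0,0,0],[0.4,0,0,0,0,0,0],[0.4,0,0,0,0,0,0]])

```text
clock: 9.52
tool_pos: [629.7, 70.3, 75.8]
eef_rot: [-180.0, 0.1, 33.7]
force: [0.5, -0.2, 0.0]
width: 37.0
grasp_force: 0.0
```

apply_moves(deltas=[[0.4,0,0,-1,0,0,0],[0.4,0,0,-3.5,0,0,0],[0.4,0,0,-7,0,0,0],[0.4,2,0,-10,0,0,0],[0.4,6,0,-12,0,0,0]])

```text
clock: 9.93
tool_pos: [677.6, 98.8, 200.1]
eef_rot: [179.8, -0.0, 33.4]
force: [1.0, -0.2, 0.9]
width: 37.8
grasp_force: 0.0
```

apply_moves(deltas=[[0.4,2,0,0,0,0,0],[0.4,4,0,0,0,0,0],[0.4,5,0,0,0,0,0],[0.4,5,0,0,0,0,0]])

```text
clock: 10.27
tool_pos: [720.8, 132.3, 194.9]
eef_rot: [180.0, -0.1, 33.9]
force: [0.1, 0.1, -0.4]
width: 37.8
grasp_force: 0.0
```

```bash
python3 go.py 631.7 70.7 76.4 33.8
python3 - <<'E'
from h import *
t,s=viewer.camera('top'),viewer.camera('side')
cv2.imwrite('pics/c6.png',np.hstack([cv2.resize(i,(400,400),interpolation=cv2.INTER_CUBIC) for i in(t['img'][120:200,210:290],s['img'][150:230,320:400])]))
E
```

```text
t 10.2667 pos [720.8 132.3 194.9] rot [ 1.7998e+02 -7.0000e-02  3.3930e+01] F [ 0.1  0.1 -0.4] w 37.8
delta cm [-10.85   0.13  11.84] rotvec [ 0.02 -0.07  0.13]
```

View pics/c6.png

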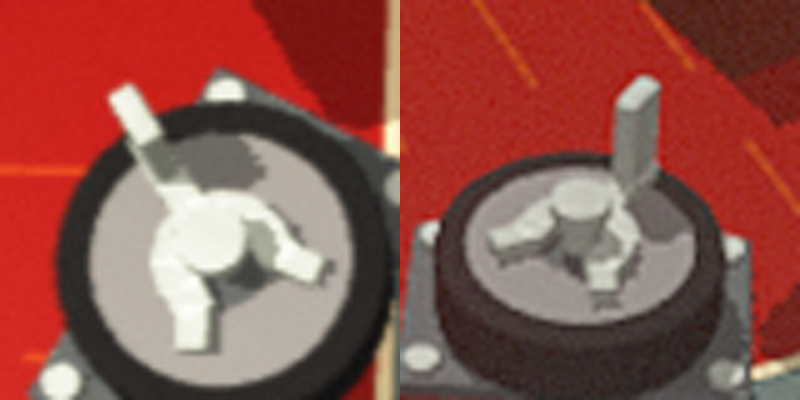

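The clip lies flat around the neck under the head, with its fin top at (136,112) and lips at (194,348) and (320,268) in the top crop. A quick check of the distances follows.

Run:
```python
from h import *
t,s=viewer.camera('top'),viewer.camera('side')
P=lambda u,v,z:plane(t,(210+u/5-.4,120+v/5-.4),z)
S=lambda u,v,z:plane(s,(320+u/5-.4,150+v/5-.4),z)
for h,f,m in((P(211,238,73),P(136,113,99),(P(194,350,55)+P(322,268,55))/2),(S(182,199,73),S(240,92,99),(S(88,240,55)+S(203,285,55))/2)):
    u=(m-f)[:2];L=np.linalg.norm(u);print('fin-lips',L,'fin-axis',(h-f)[:2]@u/L,'lat',np.cross(u/L,(h-f)[:2]))
```

```text
fin-lips 68.76944481232147 fin-axis 43.17238936885494 lat -0.9496212457660107
fin-lips 68.00544707135592 fin-axis 43.99789283369978 lat 1.6136697226831203<stdin>:6: DeprecationWarning: Arrays of 2-dimensional vectors are deprecated. Use arrays of 3-dimensional vectors instead. (deprecated in NumPy 2.0)
```

The fin-to-axis distance is 43–44 mm against 43 expected, so the clip is fully home. Handing in.

```bash
python3 -c "
from station import workorder
print(workorder.finish_job())"
```

```text
the job is handed in; nothing more can be done
None
```

The larger clip is fully home around the axle's neck, lying flat on the wheel and released, with the smaller clip left alone; I handed the job in after about 10 s of robot time.

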